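# Screw down a bench hold-down and lock its lever

## Robot

A 6-joint arm with a two-finger parallel gripper is mounted at the origin on the work surface. World frame = base frame: x ahead of the robot, y to its left, z up, the work surface at z = 0. Lengths are in mm, angles in degrees, forces in N, time in s.
With the tool pointing down it reaches from about 300 to 850 mm from the base axis. Payload 4.2 kg.
Tool frame: the origin (TCP) lies midway between the tips of the shut fingers; the grasp point (between the pads) lies 19 mm behind it; z points along the fingers, x is the direction in which the jaws open and shut, and the axes are right-handed (so a half turn about z gives the same grasp; the last joint's range is limited). The gripper opens to 91 mm and grips with 3 to 60 N. Pads are 32 mm wide; open, the fingers measure 118 mm over their backs; the gripper's body (76 mm by 178 mm) begins 60 mm behind the grasp point.
Start: joints at [-73.625, 18.312, 89.639, -0, 72.044, -1.146], TCP at [173.11, -548.339, 213.976] pointing down, gripper open.
Joint ranges: [-177.97, 177.97], [-48.28, 115.42], [12.27, 149.76], [-77.06, 257.06], [2.81, 150.46], [-146.56, 146.56]. Speed limits (degrees/s): [147.25, 147.25, 180, 180, 180, 180].

## Interface

Orientations are given as [roll, pitch, yaw] about the fixed x, y, z axes, in that order (R = Rz(yaw) Ry(pitch) Rx(roll)).
In Python, from workcell import env gives the robot as it stands. The module is installed in compiled form; this text tells all that it offers.
- The arm moves only by the tool drive_tool, never from a script. Its argument "series" is a list of rows, each a list of 3 entries, a list of its own where there are three numbers: the closure, from 0 (fully open) to 1 (shut), then the shift along the tool's x, y, z in mm, then the turn, a rotation vector about the tool's x, y, z in rad. In form: [[gripper, [dx, dy, dz], [rx, ry, rz]], ...]. A call has exactly 5 rows; each row is the pose to reach, as a shift and turn from the pose commanded when the call began, along the tool's axes at that moment; what a row does not reach only later rows make up. A row lasts 1/10 s, in which the tool goes at most 50 mm and 8.59 degrees, less where a joint would pass 70% of its speed; a pose out of reach is approached as far as the arm can. A call with a gripper value outside its range is refused whole. The fingers move at their own pace and stop on an object; "squeeze" is the grip in N (left out, the last holds). Time passes only in rows, so rows that repeat a pose let the fingers close, or fill a call up. It gives the time, the measured TCP pose, the force and the opening at its end, in the units of the state.
- env.state(): the state, without advancing time (a new reading comes with each control period).
- env.grab_frame(name): name is "scene" or "side" or "wrist"; returns a dict with "image" (420x560x3 uint8, red, green, blue), "K" (3x3 intrinsics, pixels), "origin" and "orientation" of the camera in the world. Camera axes: x right, y down, z forward; pixel columns grow to the right and rows downward; lengths in mm; the calibration is good to about 2 mm. A picture is of the moment at which its call begins. There is no depth.
- env.job_done(): hands the job in, once; it reports no verdict.
The state is a dict: "time_s": time; "qpos": joint angles; "qvel": joint speeds; "effort": joint torques, N m; "ee_pos": TCP position; "ee_rot": TCP orientation; "force": force on the tool from outside, world axes, zero at the start; "torque": the same for the moment, N m; "gripper_width": finger opening in mm.
Only numpy, scipy, OpenCV 4.12 (cv2) and the standard library are available. Lean on these libraries where they do the work, as an engineer would, in place of code of your own. Each camera call takes 0.05 s, during which the arm holds its last target.

## Task

Clamp the fibreboard offcut to the bench where it lies: push the bolt's raised lever round clockwise (seen from above) until the rubber foot is firmly snug on the board, then fold the lever fully down to lock it. Do not overtighten, do not let the board shift, and leave the things lying around alone.

Things in the scene. Friction and masses are not known exactly. Their poses are not given: they have to be found in the camera images.
- clamp: Fixed hold-down. Foot plate 95 x 120 x 14 mm, its near edge 85 mm from the bolt axis; pillar 36 x 36 mm, 100 mm high, 118 mm from the bolt axis; arm 30 mm wide, top 94 mm above the bench, to a round boss (42 mm across, 58 to 94 mm up) holding the vertical bolt. Origin: on the bolt's axis at bench height; z up; x from the bolt to the pillar.
- bolt: Vertical steel bolt in the boss: a fork head 24 mm across with the lever on top; below the arm, a sprung rubber foot 25 mm across. Clockwise from above screws it down, 8 mm a turn; it stays where left. Origin: the lever's pivot on the bolt's axis, 124 to 132 mm above the bench at the start. x: level direction in which the lever points; y: pivot axis; z up. Clamping force = bolt on board.
- lever (a joint): Fold angle of the lever on the bolt head, rad. 0 = open, 50 degrees above level; grows as it is pressed down; 0.873 = closed, level. A stiff hinge: it stays where it is left. Folding takes 0.3 N m free and up to 0.5 N m with the foot snug (5 to 10 N, 60 mm from the pivot). Its cam pushes the foot 1 mm down and adds about 30 N of clamping force.
- lever_tip (a point): Point on the centre line near the lever's free end, 85 mm from the pivot (the end is at 88). The lever is a flat steel bar 14 mm wide, 8 mm thick, its last 26 mm a thicker black grip (19 x 11 mm). Open, the tip is 55 mm off the bolt axis and 65 mm above the pivot; closed, 85 mm off the axis at the pivot's height.
- board: Brown fibreboard offcut, 170 x 150 x 18 mm, 0.4 kg, loose, flat on the bench under the bolt, against or up to 8 mm short of the clamp's foot plate. Origin: centre of its underside; z up; x along the 170 mm side.
- driver: Bystander: a screwdriver 170 mm long with a black handle, lying on the bench. Leave it.
- tin: Bystander: a small steel tin, 48 mm across and 55 mm high. Leave it.
- offcut: Bystander: a pale wood offcut, 50 x 35 x 18 mm. Leave it.
- lever_pivot (a point): The lever's pivot, same point as the bolt's origin. How far the foot sticks out below varies by 6 mm and is not given: 0.25 to 2 turns until it touches the board. Pushing the lever round 42 mm off the axis takes about 1.5 N while free; past touch the push rises: about 5 N at 25 N of clamping force, 9 N at 55 N, 13 N at 90 N, 21 N at 150 N.
Mind the look-alikes: they are no part of the job. Of the things that look like the board, the smallest one is meant.

How it is judged (in metres and radians):
On the way, in this order (a step that is already met when the one before it is completed fails the run):
1. the bolt is screwed down until its foot is snug on the board (clamping force 25 to 150 N), the lever still raised (contact force between bolt and board between 25 and 150 N and value of joint lever below 0.3 rad), for 0.2 s.
2. the lever is folded fully down (value of joint lever above 0.82 rad), for 0.2 s.
At the end, for the whole second after the job is handed in: The lever is folded fully down (at least 0.82 of 0.873 rad), the foot clamps the board with 55 to 200 N, and the board lies within 12 mm of where it was, at rest (value of joint lever above 0.82 rad and contact force between bolt and board between 55 and 200 N and distance of board from where it was at the start of the episode below 0.012 m and linear speed of board below 0.01 m/s); the robot touches nothing.
It fails at once if the clamp is overtightened (more than 240 N on the board) (contact force between bolt and board above 240 N).
It fails at once if a bystander is moved more than 20 mm (distance of any of driver, tin, offcut from where it was at the start of the episode above 0.02 m).
It also fails if it takes over 61 s, if anything falls off the work surface, if the arm or the gripper's body presses on something with over 40 N, if the wrist force passes 120 N, or if a joint passes its speed limit or range.

## Working session

There is one attempt and no reset: what is moved stays moved. The work goes in short steps, Python scripts to look and compute and a tool call to move; the robot and the scene stay as the last step left them, time stands still between calls to the robot, and variables do not carry over. Pictures are saved under pics/ and viewed, and the job is handed in when it is done.

Besides the shell and the picture viewer there is one more tool, called in YAML: its name, and indented under it one key for each argument. drive_tool: Moves the arm, as the interface text tells. Its arguments: {"type":"object","properties":{"series":{"type":"array","items":{"type":"array"}},"squeeze":{"type":"number"}},"required":["series"]}

```bash
mkdir -p pics; cat > h.py <<'E'
import numpy as np, cv2
from workcell import env
def snap(n,fn):
    f=env.grab_frame(n); cv2.imwrite('pics/'+fn,cv2.cvtColor(f['image'],cv2.COLOR_RGB2BGR))
    np.savez('pics/'+fn+'.npz',**{k:np.array(v) for k,v in f.items()})
    return f
E
python3 - <<'E'
from h import *
print(env.state())
for n in ['scene','side','wrist']:
    f=snap(n,n+'0.png'); print(n,f['K'],f['origin'],f['orientation'])
E
```

```text
{'time_s': 0.0, 'qpos': array([-7.36241814e+01,  1.83534677e+01,  8.97053843e+01,  6.43933290e-04,
        7.20403019e+01, -1.14675597e+00]), 'qvel': array([-0.04042165, -0.10073982,  0.01302088, -0.02363173, -0.08118173,
        0.10938026]), 'effort': array([ 1.11899302e-03, -4.12452900e+01, -2.31975800e+01,  7.27002276e-02,
        4.54129104e-02, -1.38528603e-04]), 'ee_pos': array([ 172.98417366, -547.86490275,  213.10885586]), 'ee_rot': array([-1.79997404e+02,  9.91218480e-02, -7.24776223e+01]), 'force': array([-0.12675259,  0.47829617,  0.38566597]), 'torque': array([0.00899477, 0.03435456, 0.01018756]), 'gripper_width': 91.24037668618897}
scene [[508.07988877   0.         281.15048968]
 [  0.         508.07988877 215.19908713]
 [  0.           0.           1.        ]] [1550.39403109   61.30213837  970.01848239] [-1.29732522e+02 -8.48459816e-02  9.20499116e+01]
side [[388.12325528   0.         278.14994855]
 [  0.         388.12325528 207.20479293]
 [  0.           0.           1.        ]] [106.9464435  600.89657963 588.01804037] [-121.9480642    -1.22994556 -142.36149988]
wrist [[364.05824757   0.         282.00258537]
 [  0.         364.05824757 204.02305589]
 [  0.           0.           1.        ]] [ 252.78323694 -523.30759503  383.55207582] [ 1.62913931e+02  1.54708803e-01 -7.24966754e+01]
```

View pics/scene0.png

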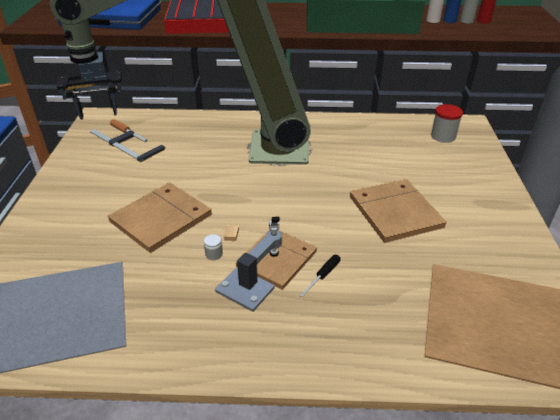

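View pics/side0.png

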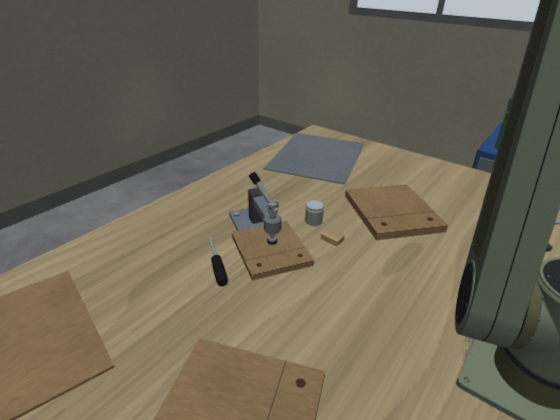

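View pics/wrist0.png

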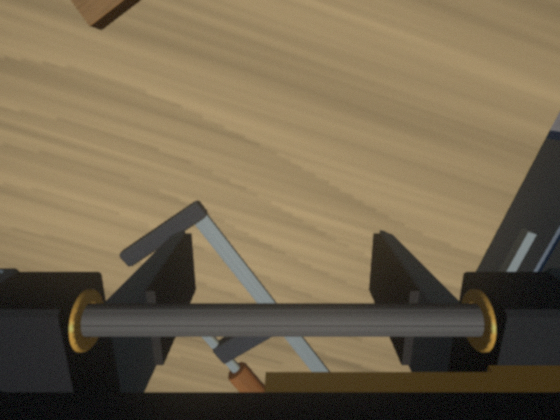

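The scene view shows the clamp with its pillar near (248,270), the bolt near (274,240), the driver at (320,275), the tin at (213,247) and the offcut at (232,232). The side view shows the lever running from about (272,208) to (255,178). I'll zoom in next.

```bash
python3 - <<'E'
import cv2
a=cv2.imread('pics/scene0.png')[200:315,190:350]; cv2.imwrite('pics/sc_z.png',cv2.resize(a,None,fx=5,fy=5,interpolation=cv2.INTER_CUBIC))
a=cv2.imread('pics/side0.png')[165:285,200:350]; cv2.imwrite('pics/si_z.png',cv2.resize(a,None,fx=5,fy=5,interpolation=cv2.INTER_CUBIC))
E
```

```text
(no output)
```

View pics/sc_z.png

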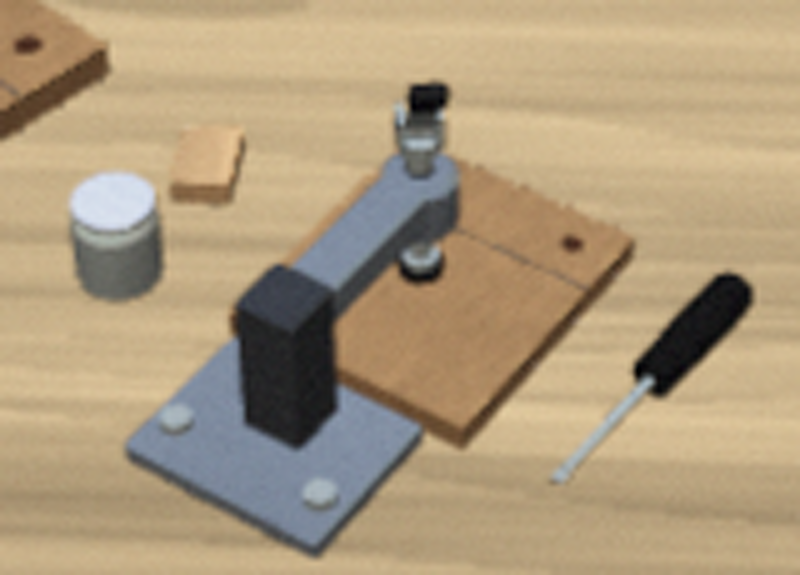

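View pics/si_z.png

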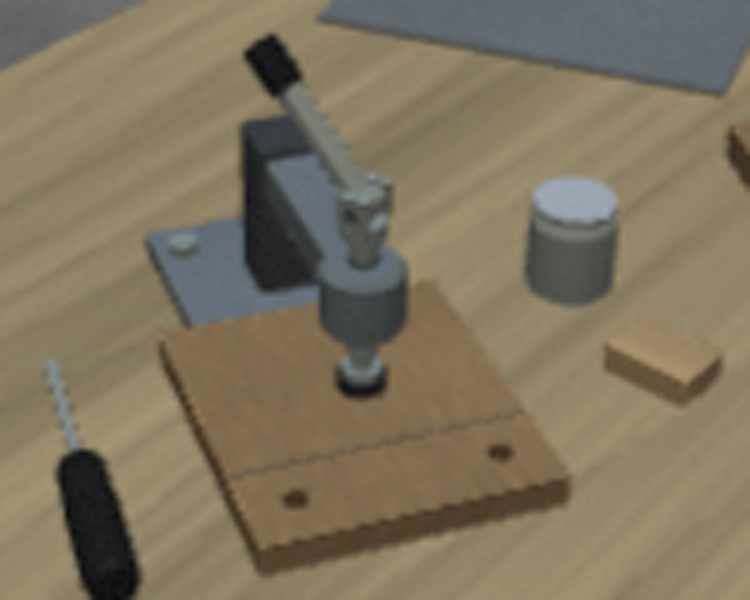

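```bash
cat >> h.py <<'E'
from scipy.spatial.transform import Rotation as Ro
def ray(fn,u,v):
    d=np.load('pics/'+fn+'.npz'); K=d['K']; R=Ro.from_euler('xyz',d['orientation'],degrees=True).as_matrix()
    r=R@np.linalg.inv(K)@[u,v,1]; return d['origin'],r/np.linalg.norm(r)
def onplane(fn,u,v,z):
    o,r=ray(fn,u,v); return o+r*(z-o[2])/r[2]
def tri(a,b):
    o1,r1=ray(*a);o2,r2=ray(*b)
    A=np.stack([r1,-r2],1); s=np.linalg.lstsq(A,o2-o1,rcond=None)[0]
    p,q=o1+s[0]*r1,o2+s[1]*r2; return (p+q)/2,np.linalg.norm(p-q)
E
python3 - <<'E'
from h import *
np.set_printoptions(precision=1,suppress=True)
S=lambda u,v:('scene0.png',190+u/5,200+v/5)
T=lambda u,v:('side0.png',200+u/5,165+v/5)
for n,a,b in [('grip',(428,98),(273,64)),('pivot',(418,128),(365,200)),('neck',(418,172),(362,258)),('foot',(421,265),(360,380)),('pillarfrontcorner',(293,330),(245,125))]:
    print(n,*tri(S(*a),T(*b)))
print('boss94',onplane(*S(422,178),94),onplane(*T(363,272),94))
pt=[(240,302),(293,333),(335,292),(286,267)]
print('pillar top',[onplane(*S(*p),100) for p in pt],np.mean([onplane(*S(*p),100) for p in pt],0))
print('board side', [onplane(*T(*p),18) for p in [(162,342),(262,552),(570,483),(432,283)]])
print('board sc', [onplane(*S(*p),18) for p in [(632,243),(462,430)]])
print('tin',onplane(*S(113,202),55),onplane(*T(574,202),55),'offcut',onplane(*S(208,160),18),onplane(*T(664,345),18))
print('driver',onplane(*S(560,478),5),onplane(*S(735,290),12))
print('plate',[onplane(*S(*p),14) for p in [(128,445),(318,545),(420,430)]])
E
```

```text
grip [616.4  14.6 180.3] 2.918804939499729
pivot [570.2   6.4 121.9] 5.077332345223737
neck [570.3   6.7  91. ] 3.3604647756905286
foot [568.7   8.1  22.2] 2.3167281380268263
pillarfrontcorner [690.4 -47.9  94.8] 3.520864903107201
boss94 [579.8  10.5  94. ] [560.   16.8  94. ]
pillar top [array([679.2, -73.1, 100. ]), array([699.1, -45.7, 100. ]), array([670.6, -27.6, 100. ]), array([654.1, -52.9, 100. ])] [675.8 -49.8 100. ]
board side [array([668.2,  40. ,  18. ]), array([528.4, 125.5,  18. ]), array([450. ,   2.5,  18. ]), array([595.3, -87.9,  18. ])]
board sc [array([544. , 122.5,  18. ]), array([683.5,  34.8,  18. ])]
tin [ 561.7 -155.1   55. ] [ 551.2 -151.6   55. ] offcut [ 485.  -115.2   18. ] [ 472.  -117.4   18. ]
driver [701.9  84.4   5. ] [572.1 177.4  12. ]
plate [array([ 696.1, -132.2,   14. ]), array([756.6, -32.1,  14. ]), array([680.6,  13.5,  14. ])]
```

```bash
cat >> h.py <<'E'
def proj(fn,p):
    d=np.load('pics/'+fn+'.npz'); R=Ro.from_euler('xyz',d['orientation'],degrees=True).as_matrix()
    c=d['K']@(R.T@(np.array(p,float)-d['origin'])); return c[:2]/c[2]
E
python3 - <<'E'
from h import *
a=cv2.imread('pics/scene0.png')
for p in [(173,-548,213),(0,0,0),(100,0,0),(0,100,0),(570,7,0)]:
    u=proj('scene0.png',p); print(p,u, proj('side0.png',p)); cv2.circle(a,tuple(int(x) for x in np.round(u)),1,(0,0,255),-1)
b=np.hstack([cv2.resize(a[60:160,40:140],None,fx=4,fy=4),cv2.resize(a[90:190,230:330],None,fx=4,fy=4)])
cv2.imwrite('pics/chk.png',b)
E
```

```text
(173, -548, 213) [ 98.36304364 113.41188595] [524.03041321 140.93364494]
(0, 0, 0) [279.12137409 146.32178285] [534.49360104 376.47619599]
(100, 0, 0) [277.9849158  161.96329839] [473.30287778 346.11770192]
(0, 100, 0) [307.16164584 146.89427584] [523.94498961 422.26878664]
(570, 7, 0) [273.52553441 258.96609891] [271.35834947 248.1704306 ]
```

View pics/chk.png

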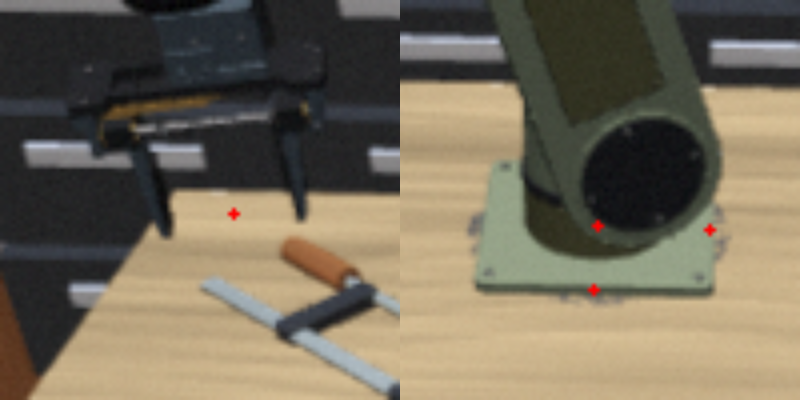

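The scene camera seems to read about 10–15 mm long in x compared with the side camera. I'll move the wrist camera over the clamp for a closer measurement.

```bash
cat >> h.py <<'E'
import json
# commanded pose kept by me: pos, yaw (tool down)
def rows(p0,y0,wps):
    R0=Ro.from_euler('xyz',[180,0,y0],degrees=True).as_matrix()
    out=[]
    for p,y in wps:
        R1=Ro.from_euler('xyz',[180,0,y],degrees=True).as_matrix()
        out.append((np.round(R0.T@(np.array(p)-p0),1).tolist(),np.round(Ro.from_matrix(R0.T@R1).as_rotvec(),3).tolist()))
    return out
E
python3 - <<'E'
from h import *
p0=np.array([173.11,-548.34,213.98]);y0=-72.48
p1=np.array([562,-20,270.]);y1=0
for c in range(3):
    a=[(p0+(p1-p0)*f,y0+(y1-y0)*f) for f in [(5*c+i)/15 for i in range(0,6)]]
    print('call',c); 
    for r in rows(*a[0],a[1:]): print(r)
E
```

```text
call 0
([-25.8, -35.3, -3.7], [-0.0, 0.0, -0.084])
([-51.6, -70.7, -7.5], [0.0, 0.0, -0.169])
([-77.4, -106.0, -11.2], [0.0, 0.0, -0.253])
([-103.1, -141.3, -14.9], [-0.0, 0.0, -0.337])
([-128.9, -176.6, -18.7], [-0.0, 0.0, -0.422])
call 1
([-9.1, -42.8, -3.7], [0.0, 0.0, -0.084])
([-18.1, -85.6, -7.5], [-0.0, 0.0, -0.169])
([-27.2, -128.4, -11.2], [-0.0, 0.0, -0.253])
([-36.3, -171.1, -14.9], [-0.0, 0.0, -0.337])
([-45.3, -213.9, -18.7], [-0.0, 0.0, -0.422])
call 2
([9.2, -42.7, -3.7], [0.0, 0.0, -0.084])
([18.5, -85.5, -7.5], [0.0, 0.0, -0.169])
([27.7, -128.2, -11.2], [0.0, 0.0, -0.253])
([37.0, -171.0, -14.9], [0.0, 0.0, -0.337])
([46.2, -213.7, -18.7], [0.0, 0.0, -0.422])
```

drive_tool:
  series:
    - [0,[-26,-35,-4],[0,0,-0.084]]
    - [0,[-52,-71,-7],[0,0,-0.169]]
    - [0,[-77,-106,-11],[0,0,-0.253]]
    - [0,[-103,-141,-15],[0,0,-0.337]]
    - [0,[-129,-177,-19],[0,0,-0.422]]

```text
time_s: 0.65
ee_pos: [303.6, -370.5, 232.9]
ee_rot: [-180.0, 0.0, -48.1]
force: [0.9, 0.3, -0.2]
gripper_width: 91.3
```

drive_tool:
  series:
    - [0,[-9,-43,-4],[0,0,-0.084]]
    - [0,[-18,-86,-7],[0,0,-0.169]]
    - [0,[-27,-128,-11],[0,0,-0.253]]
    - [0,[-36,-171,-15],[0,0,-0.337]]
    - [0,[-45,-214,-19],[0,0,-0.422]]

```text
time_s: 1.15
ee_pos: [433.5, -194.4, 252.0]
ee_rot: [180.0, -0.0, -23.9]
force: [0.5, -1.3, 0.7]
gripper_width: 91.1
```

drive_tool:
  series:
    - [0,[9,-43,-4],[0,0,-0.084]]
    - [0,[18,-85,-7],[0,0,-0.169]]
    - [0,[28,-128,-11],[0,0,-0.253]]
    - [0,[37,-171,-15],[0,0,-0.337]]
    - [0,[46,-214,-19],[0,0,-0.422]]

```text
time_s: 1.65
ee_pos: [563.0, -17.9, 270.9]
ee_rot: [180.0, 0.0, 0.3]
force: [-0.0, -0.4, -0.6]
gripper_width: 91.2
```

```bash
python3 - <<'E'
from h import *
f=snap('wrist','w1.png'); print(f['origin'],f['orientation'],env.state()['ee_pos'])
snap('side','side1.png');snap('scene','scene1.png')
E
```

```text
[562.42710901  65.63199709 441.15749591] [ 1.62922096e+02 -6.64814593e-03  2.55561745e-01] [567.16751863 -12.50664016 270.93790025]
```

View pics/w1.png

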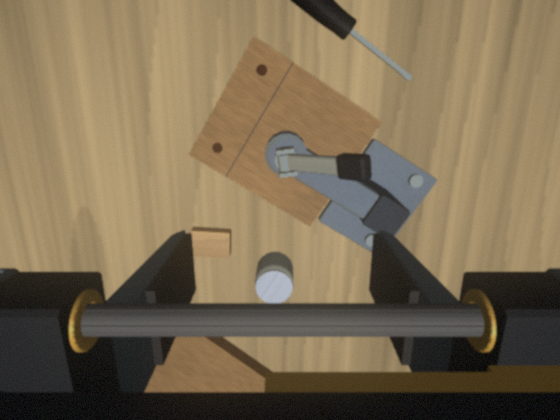

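View pics/side1.png

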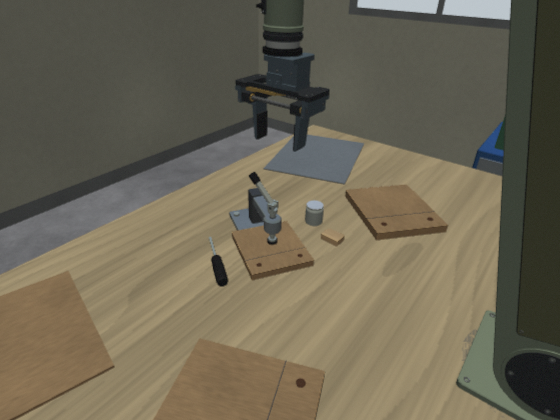

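The wrist view shows the boss and fork head near (287,160), the lever pointing right to its black grip at (353,166), the tin at (275,285), the offcut at (211,240) and the driver at the top.

```bash
python3 - <<'E'
from h import *
f=snap('wrist','w2.png'); print(f['origin'],f['orientation'],env.state()['ee_pos'])
a=cv2.imread('pics/w2.png')[110:230,240:400]; cv2.imwrite('pics/w2z.png',cv2.resize(a,None,fx=5,fy=5,interpolation=cv2.INTER_CUBIC))
E
```

```text
[562.75829198  65.83262179 440.58069974] [1.62937387e+02 1.59773559e-02 2.34839073e-01] [562.29784323 -18.94415023 270.25507015]
```

View pics/w2z.png

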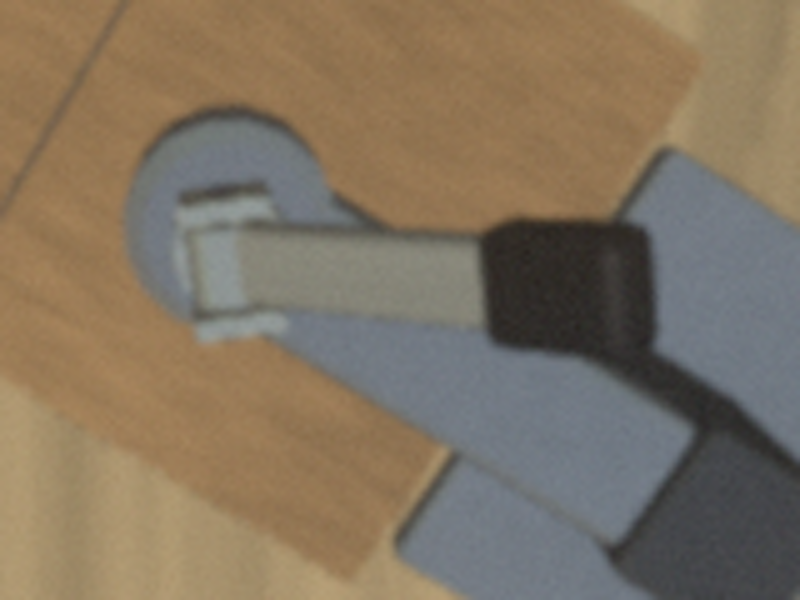

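```bash
python3 - <<'E'
from h import *
np.set_printoptions(precision=1,suppress=True)
W=lambda u,v:('w2.png',240+(u+.5)/5-.5,110+(v+.5)/5-.5)
print('boss c',onplane(*W(230,212),94),'L',onplane(*W(127,212),94),'R',onplane(*W(333,212),94),'T',onplane(*W(230,107),94))
for z in (124,128,132): print('fork',z,onplane(*W(235,264),z))
for z in (185,190): print('grip',z,onplane(*W(568,287),z),'end',onplane(*W(652,287),z+8))
print('bar a',onplane(*W(250,270),135),'bar b',onplane(*W(480,282),165))
T=lambda u,v:('side0.png',200+(u+.5)/5-.5,165+(v+.5)/5-.5)
S=lambda u,v:('scene0.png',190+(u+.5)/5-.5,200+(v+.5)/5-.5)
print('grip',tri(W(568,287),T(273,64)),tri(W(568,287),S(428,98)));print('fork',tri(W(235,264),T(365,200)),tri(W(235,264),S(418,128)))
print('side',[proj('side1.png',p) for p in [(562.5,-18.5,270),(512,-18.5,270),(608,-18.5,270)]],[proj('scene1.png',p) for p in [(562.5,-18.5,270),(512,-18.5,270),(608,-18.5,270)]])
E
```

```text
boss c [566.3  11.4  94. ] L [546.7  11.3  94. ] R [586.   11.5  94. ] T [566.2  31.1  94. ]
fork 124 [567.    6.9 124. ]
fork 128 [566.9   7.7 128. ]
fork 132 [566.8   8.4 132. ]
grip 185 [613.6  15.2 185. ] end [623.6  16.8 193. ]
grip 190 [612.6  16.2 190. ] end [622.4  17.8 198. ]
bar a [569.4   8.  135. ] bar b [604.   11.9 165. ]
grip (array([614.5,  15.3, 183.2]), np.float64(1.4305520926847737)) (array([614.8,  14.3, 179. ]), np.float64(0.6339811840983807))
fork (array([567.2,   7.7, 126.7]), np.float64(0.8665094274811538)) (array([567.1,   6.5, 118.4]), np.float64(1.0888219700614434))
side [array([283.2, 142.6]), array([302.9, 148.8]), array([266.5, 137.3])] [array([262. , 175.4]), array([263.4, 163.5]), array([260.8, 186.8])]
```

View pics/scene1.png

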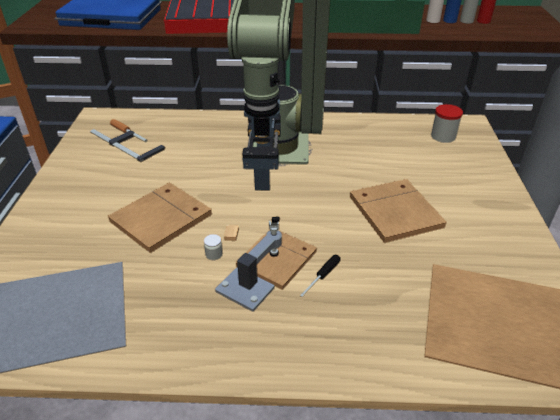

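Taking the wrist and side views together, the bolt axis is at about (567, 9) and the pivot at z≈127. The grip centre is at (614, 15, 183), 74 mm from the pivot at 50°, which matches the given geometry. The lever azimuth is about 9°, so I'll bring the shut fingers down on its +y side.

drive_tool:
  series:
    - [1,[14,-33,0],[0,0,0]]
    - [1,[29,-66,0],[0,0,0]]
    - [1,[29,-66,0],[0,0,0]]
    - [1,[29,-66,0],[0,0,0]]
    - [1,[29,-66,0],[0,0,0]]
  squeeze: 20

```text
time_s: 2.35
ee_pos: [590.5, 44.9, 270.9]
ee_rot: [180.0, 0.0, -0.0]
force: [0.2, 0.7, 0.8]
gripper_width: 53.8
```

drive_tool:
  series:
    - [1,[0,0,0],[0,0,0]]
    - [1,[0,0,30],[0,0,0]]
    - [1,[0,0,60],[0,0,0]]
    - [1,[0,0,90],[0,0,0]]
    - [1,[0,0,100],[0,0,0]]

```text
time_s: 2.85
ee_pos: [589.1, 45.4, 168.1]
ee_rot: [180.0, 0.3, -0.0]
force: [0.2, -0.9, 0.7]
gripper_width: 13.6
```

```bash
python3 - <<'E'
from h import *
f=snap('wrist','w3.png');snap('side','side3.png')
s=env.state();print(s['ee_pos'],s['ee_rot'],s['force'],s['torque'],s['gripper_width'])
E
```

```text
[590.32888819  45.72996171 169.83688091] [1.79977782e+02 1.74245376e-01 3.39364042e-03] [-0.78891575  0.308147    0.34594187] [-0.01676994 -0.12481089 -0.01202973] 6.128996052819311
```

View pics/w3.png

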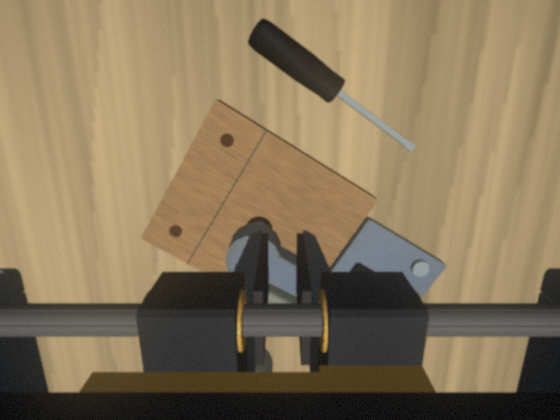

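View pics/side3.png

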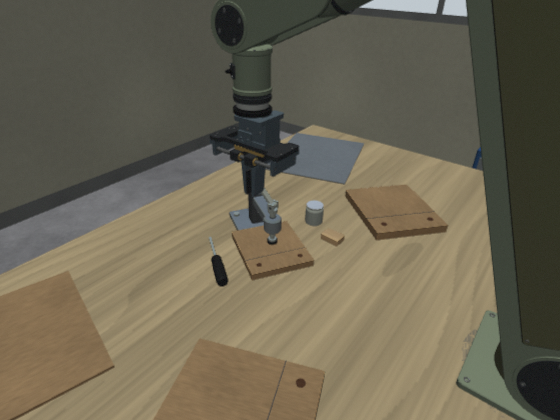

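```bash
cat > orb.py <<'E'
import sys
from h import *
# orb.py az0 step n [r] : shifts in tool axes (yaw 0) relative to az0, per row
C=np.array([567,9.]);r=43
def tab(a0,step,n=5,dz=1.3):
    p=lambda a:C+r*np.array([np.cos(np.radians(a)),np.sin(np.radians(a))])
    o=[]
    for i in range(1,n+1):
        d=p(a0-step*i)-p(a0); o.append([round(d[0]),round(-d[1]),round(dz*i/n,1)])
    return o
if __name__=='__main__':
    for a0 in np.arange(float(sys.argv[1]),float(sys.argv[2]),-5*float(sys.argv[3])): print(a0,tab(a0,float(sys.argv[3])))
E
python3 orb.py 57 -310 12; python3 -c "
from h import *
s=env.state();print(s['ee_pos'],s['time_s'])"
```

```text
57.0 [[7, 6, 0.3], [13, 13, 0.5], [17, 21, 0.8], [19, 29, 1.0], [20, 38, 1.3]]
-3.0 [[-1, 9, 0.3], [-5, 17, 0.5], [-10, 25, 0.8], [-16, 31, 1.0], [-23, 36, 1.3]]
-63.0 [[-8, 3, 0.3], [-17, 5, 0.5], [-26, 4, 0.8], [-35, 2, 1.0], [-43, -2, 1.3]]
-123.0 [[-7, -6, 0.3], [-13, -13, 0.5], [-17, -21, 0.8], [-19, -29, 1.0], [-20, -38, 1.3]]
-183.0 [[1, -9, 0.3], [5, -17, 0.5], [10, -25, 0.8], [16, -31, 1.0], [23, -36, 1.3]]
-243.0 [[8, -3, 0.3], [17, -5, 0.5], [26, -4, 0.8], [35, -2, 1.0], [43, 2, 1.3]]
-303.0 [[7, 6, 0.3], [13, 13, 0.5], [17, 21, 0.8], [19, 29, 1.0], [20, 38, 1.3]]
[590.32888819  45.72996171 169.83688091] 2.95
```

drive_tool:
  series:
    - [1,[0,0,10],[0,0,0]]
    - [1,[0,0,20],[0,0,0]]
    - [1,[0,0,20],[0,0,0]]
    - [1,[4,3,20],[0,0,0]]
    - [1,[7,6,20],[0,0,0]]

```text
time_s: 3.45
ee_pos: [599.0, 40.4, 151.5]
ee_rot: [-180.0, -0.1, 0.1]
force: [-1.5, 0.8, 0.4]
gripper_width: 0.6
```

drive_tool:
  series:
    - [1,[6,7,0],[0,0,0]]
    - [1,[10,15,0],[0,0,0]]
    - [1,[12,23,0],[0,0,0]]
    - [1,[13,32,1],[0,0,0]]
    - [1,[12,41,1],[0,0,0]]

```text
time_s: 3.95
ee_pos: [610.9, -1.5, 149.8]
ee_rot: [180.0, -0.1, 0.1]
force: [0.9, 1.8, -0.4]
gripper_width: 0.4
```

```bash
cat > st.py <<'E'
from h import *
s=env.state();p=s['ee_pos'];F=s['force'];t=s['torque']
d=p-np.array([567,9,120.])
print('t',s['time_s'],'p',p.round(1),'az',np.degrees(np.arctan2(d[1],d[0])).round(1),'r',np.hypot(d[0],d[1]).round(1),'F',F.round(1),'tau',t.round(2),'Mz F-only',round((d[0]*F[1]-d[1]*F[0])/1000,3),'w/ tau',round((d[0]*F[1]-d[1]*F[0])/1000+t[2],3),'w',round(s['gripper_width'],1))
E
python3 st.py; python3 -c "
from h import *
snap('side','side4.png');snap('wrist','w4.png')
a=cv2.imread('pics/side4.png')[120:270,190:350];cv2.imwrite('pics/side4z.png',cv2.resize(a,None,fx=4,fy=4,interpolation=cv2.INTER_CUBIC))"
```

```text
t 3.95 p [610.9  -1.5 149.8] az -13.4 r 45.1 F [ 0.9  1.8 -0.4] tau [ 0.19 -0.18 -0.06] Mz F-only 0.087 w/ tau 0.032 w 0.4
```

View pics/side4z.png

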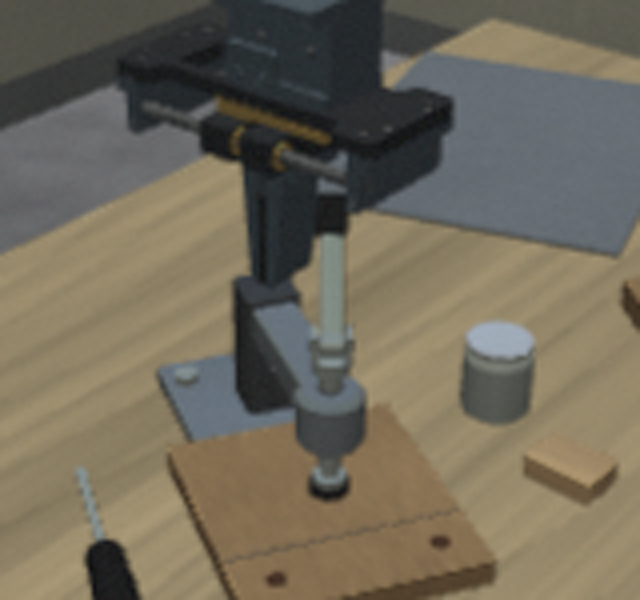

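```bash
python3 orb.py -13 -380 12
```

```text
-13.0 [[-3, 8, 0.3], [-8, 16, 0.5], [-14, 23, 0.8], [-21, 28, 1.0], [-29, 31, 1.3]]
-73.0 [[-9, 2, 0.3], [-18, 2, 0.5], [-27, 0, 0.8], [-35, -4, 1.0], [-42, -10, 1.3]]
-133.0 [[-6, -7, 0.3], [-10, -15, 0.5], [-13, -23, 0.8], [-14, -32, 1.0], [-13, -41, 1.3]]
-193.0 [[3, -8, 0.3], [8, -16, 0.5], [14, -23, 0.8], [21, -28, 1.0], [29, -31, 1.3]]
-253.0 [[9, -2, 0.3], [18, -2, 0.5], [27, 0, 0.8], [35, 4, 1.0], [42, 10, 1.3]]
-313.0 [[6, 7, 0.3], [10, 15, 0.5], [13, 23, 0.8], [14, 32, 1.0], [13, 41, 1.3]]
-373.0 [[-3, 8, 0.3], [-8, 16, 0.5], [-14, 23, 0.8], [-21, 28, 1.0], [-29, 31, 1.3]]
```

drive_tool:
  series:
    - [1,[-3,8,0],[0,0,0]]
    - [1,[-8,16,0],[0,0,0]]
    - [1,[-14,23,1],[0,0,0]]
    - [1,[-21,28,1],[0,0,0]]
    - [1,[-29,31,1],[0,0,0]]

```text
time_s: 4.55
ee_pos: [580.9, -32.2, 149.0]
ee_rot: [180.0, -0.0, 0.0]
force: [1.8, 1.5, 0.2]
gripper_width: 0.2
```

```bash
python3 st.py
```

```text
t 4.55 p [580.9 -32.2 149. ] az -71.4 r 43.4 F [1.8 1.5 0.2] tau [ 0.18 -0.39 -0.07] Mz F-only 0.096 w/ tau 0.03 w 0.2
```

drive_tool:
  series:
    - [1,[-9,2,0],[0,0,0]]
    - [1,[-18,2,0],[0,0,0]]
    - [1,[-27,0,1],[0,0,0]]
    - [1,[-35,-4,1],[0,0,0]]
    - [1,[-42,-10,1],[0,0,0]]

```text
time_s: 5.05
ee_pos: [540.3, -20.9, 148.1]
ee_rot: [-180.0, -0.2, 0.0]
force: [9.6, 1.5, -5.8]
gripper_width: 0.2
```

```bash
python3 st.py
```

```text
t 5.05 p [540.3 -20.9 148.1] az -131.7 r 40.1 F [ 9.6  1.5 -5.8] tau [ 0.12 -1.7  -0.14] Mz F-only 0.246 w/ tau 0.108 w 0.2
```

```bash
cat > look.py <<'E'
import sys
from h import *
t=sys.argv[1]
snap('side',f'side{t}.png');snap('scene',f'scene{t}.png')
a=cv2.imread(f'pics/side{t}.png')[120:270,200:350];b=cv2.imread(f'pics/scene{t}.png')[140:290,200:350]
cv2.imwrite(f'pics/z{t}.png',np.hstack([cv2.resize(x,(400,400),interpolation=cv2.INTER_CUBIC) for x in (a,b)]))
E
python3 look.py 5; python3 st.py
```

```text
t 5.15 p [539.7 -19.9 148.1] az -133.3 r 39.8 F [ 5.4  2.4 -1.4] tau [ 0.36 -0.87 -0.12] Mz F-only 0.093 w/ tau -0.029 w 0.5
```

View pics/z5.png

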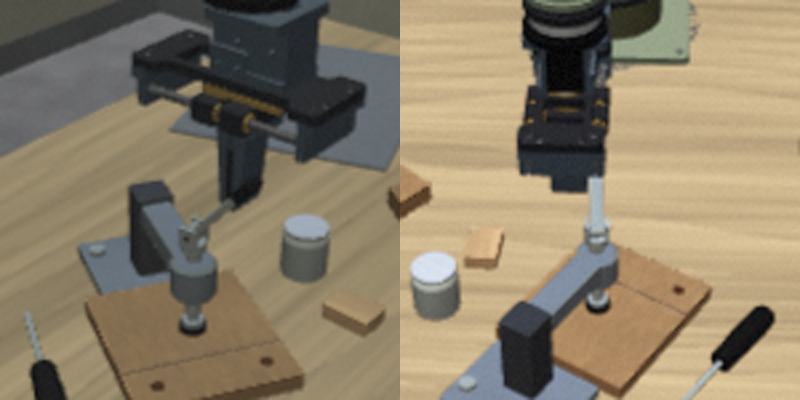

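```bash
python3 - <<'E'
import cv2,numpy as np
a=cv2.imread('pics/side5.png')[165:240,250:320];b=cv2.imread('pics/scene5.png')[185:260,240:310]
cv2.imwrite('pics/zz5.png',np.hstack([cv2.resize(x,(400,428),interpolation=cv2.INTER_CUBIC) for x in (a,b)]))
from h import *
np.set_printoptions(precision=1,suppress=True)
E
python3 -c "
from h import *
snap('wrist','w5.png')"
```

```text
(no output)
```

View pics/zz5.png

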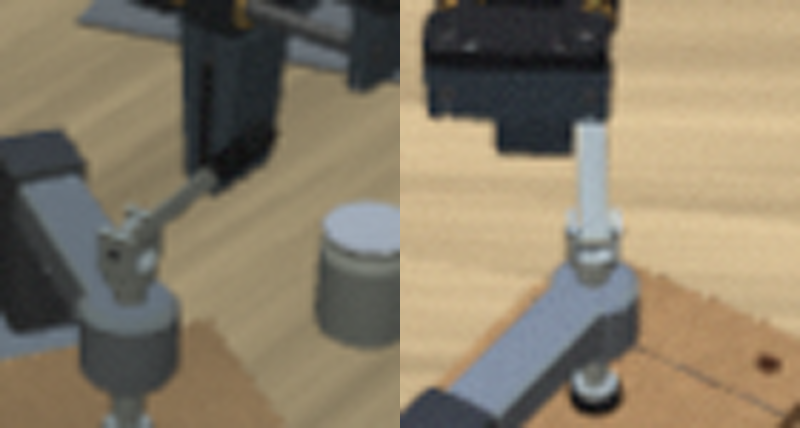

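View pics/w5.png

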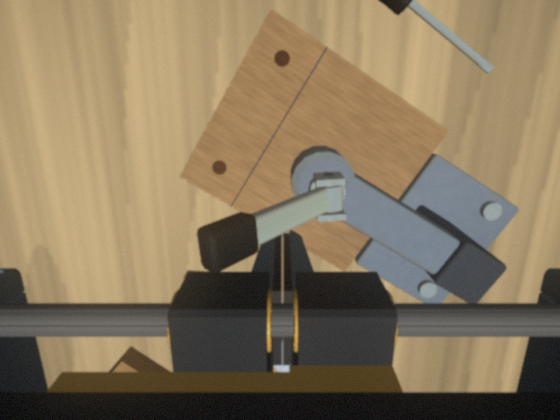

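```bash
cat > fold.py <<'E'
import sys
from h import *
# fold.py img pivot_u pivot_v grip_u grip_v zpivot : elevation & azimuth of lever from known 75 mm pivot->grip centre
fn=sys.argv[1];a=list(map(float,sys.argv[2:]))
P=onplane(fn,a[0],a[1],a[4]); o,r=ray(fn,a[2],a[3])
from numpy import roots
d=o-P; b=roots([1,2*d@r,d@d-75**2])
print('pivot',P.round(1))
for s in b:
    if abs(s.imag)<1e-9:
        g=o+r*s.real-P; print('el',np.degrees(np.arcsin(g[2]/75)).round(1),'az',np.degrees(np.arctan2(g[1],g[0])).round(1),g.round(1))
    else: print('complex: closest',np.linalg.norm(d-(d@r)*r), (d-(d@r)*r).round(1))
E
python3 fold.py w2.png 286.6 162.4 353.2 167 127; python3 fold.py w5.png 330 197 229 241 124
```

```text
pivot [566.9   7.5 127. ]
el -28.1 az -9.4 [ 65.3 -10.8 -35.4]
el 50.9 az 9.4 [46.6  7.7 58.2]
pivot [566.3   7.9 124. ]
el -18.8 az -149.1 [-60.9 -36.5 -24.2]
el 49.7 az -177.2 [-48.5  -2.4  57.2]
```

The lever is still fully open (elevation 49.7°) and has turned from az 9° to about −177°. At r=43 the finger corner can catch the shoulder of the grip, which explains the odd x force. I'll back the finger out and push on the grip at a TCP radius of 56 instead.

drive_tool:
  series:
    - [1,[0,5,0],[0,0,0]]
    - [1,[-8,9,0],[0,0,0]]
    - [1,[-16,9,0],[0,0,0]]
    - [1,[-16,9,0],[0,0,0]]
    - [1,[-16,9,0],[0,0,0]]

```text
time_s: 5.7
ee_pos: [522.8, -30.6, 148.0]
ee_rot: [180.0, 0.0, 0.0]
force: [-0.2, 0.5, 0.4]
gripper_width: 0.3
```

```bash
sed -i 's/r=43/r=56/' orb.py; python3 st.py; python3 look.py 6; python3 orb.py -140 -560 10
```

```text
t 5.7 p [522.8 -30.6 148. ] az -138.1 r 59.4 F [-0.2  0.5  0.4] tau [-0.03 -0.05 -0.03] Mz F-only -0.033 w/ tau -0.059 w 0.3
-140.0 [[-6, -8, 0.3], [-10, -17, 0.5], [-12, -26, 0.8], [-13, -36, 1.0], [-12, -46, 1.3]]
-190.0 [[3, -9, 0.3], [7, -18, 0.5], [12, -26, 0.8], [19, -33, 1.0], [27, -39, 1.3]]
-240.0 [[9, -4, 0.3], [18, -7, 0.5], [28, -8, 0.8], [38, -7, 1.0], [47, -4, 1.3]]
-290.0 [[9, 4, 0.3], [17, 10, 0.5], [24, 17, 0.8], [29, 25, 1.0], [33, 33, 1.3]]
-340.0 [[3, 9, 0.3], [3, 19, 0.5], [3, 29, 0.8], [0, 38, 1.0], [-4, 47, 1.3]]
-390.0 [[-6, 8, 0.3], [-13, 15, 0.5], [-20, 20, 0.8], [-29, 25, 1.0], [-39, 27, 1.3]]
-440.0 [[-10, 1, 0.3], [-19, 0, 0.5], [-29, -3, 0.8], [-38, -7, 1.0], [-46, -12, 1.3]]
-490.0 [[-7, -7, 0.3], [-13, -15, 0.5], [-17, -24, 0.8], [-19, -33, 1.0], [-20, -43, 1.3]]
-540.0 [[1, -10, 0.3], [3, -19, 0.5], [8, -28, 0.8], [13, -36, 1.0], [20, -43, 1.3]]
```

View pics/z6.png

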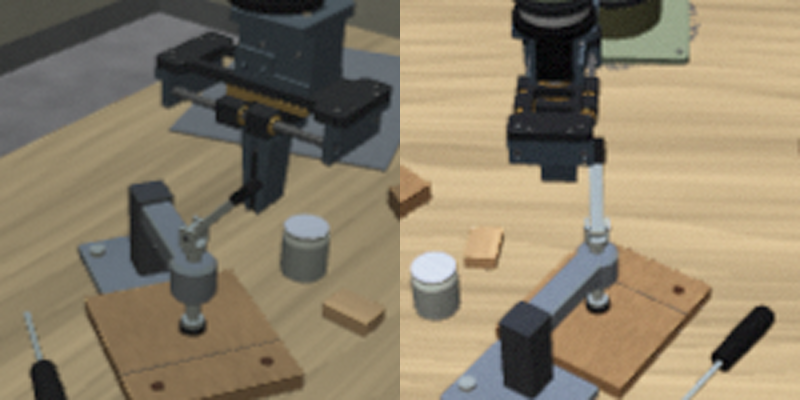

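drive_tool:
  series:
    - [1,[-5,-10,0],[0,0,0]]
    - [1,[-9,-20,0],[0,0,0]]
    - [1,[-11,-29,1],[0,0,0]]
    - [1,[-12,-39,1],[0,0,0]]
    - [1,[-11,-49,1],[0,0,0]]

```text
time_s: 6.3
ee_pos: [511.7, 19.1, 146.8]
ee_rot: [180.0, 0.1, 0.1]
force: [-0.2, -4.2, -0.2]
gripper_width: 0.2
```

```bash
python3 st.py
```

```text
t 6.3 p [511.7  19.1 146.8] az 169.7 r 56.2 F [-0.2 -4.2 -0.2] tau [-0.47 -0.01 -0.06] Mz F-only 0.233 w/ tau 0.177 w 0.2
```

```bash
python3 look.py 7; python3 st.py;python3 -c "
from h import *
snap('wrist','w7.png')"; python3 st.py
```

```text
t 6.4 p [512.1  20.1 146.8] az 168.6 r 56.0 F [-0.1 -0.3 -0.8] tau [-0.04 -0.07  0.  ] Mz F-only 0.02 w/ tau 0.023 w 0.1
t 6.45 p [512.2  19.6 146.8] az 169.1 r 55.8 F [-0.3 -0.3 -0.2] tau [-0.01 -0.09  0.  ] Mz F-only 0.021 w/ tau 0.026 w 0.6
```

View pics/z7.png

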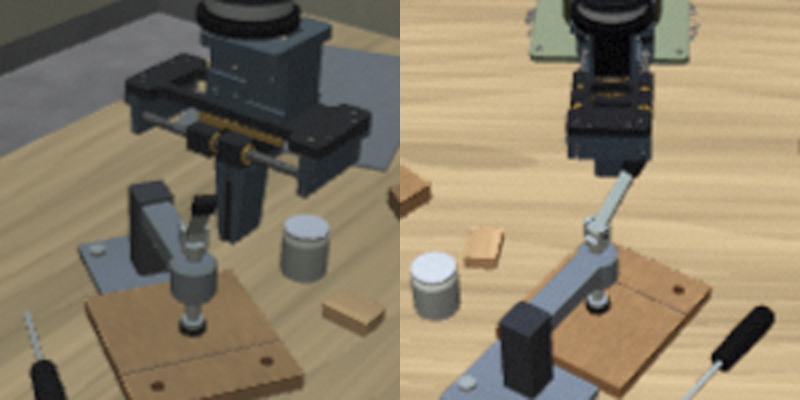

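View pics/w7.png

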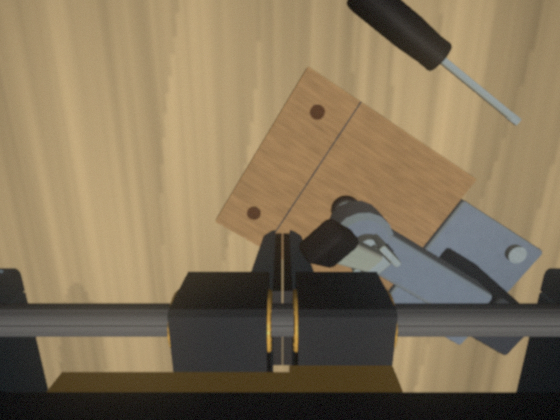

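```bash
python3 orb.py 170 -200 6
```

```text
170.0 [[1, -6, 0.3], [3, -11, 0.5], [6, -17, 0.8], [9, -22, 1.0], [12, -26, 1.3]]
140.0 [[4, -4, 0.3], [8, -8, 0.5], [13, -11, 0.8], [18, -14, 1.0], [24, -17, 1.3]]
110.0 [[6, -2, 0.3], [11, -3, 0.5], [17, -3, 0.8], [23, -3, 1.0], [29, -3, 1.3]]
80.0 [[6, 1, 0.3], [11, 3, 0.5], [17, 6, 0.8], [22, 9, 1.0], [26, 12, 1.3]]
50.0 [[4, 4, 0.3], [8, 8, 0.5], [11, 13, 0.8], [14, 18, 1.0], [17, 24, 1.3]]
20.0 [[2, 6, 0.3], [3, 11, 0.5], [3, 17, 0.8], [3, 23, 1.0], [3, 29, 1.3]]
-10.0 [[-1, 6, 0.3], [-3, 11, 0.5], [-6, 17, 0.8], [-9, 22, 1.0], [-12, 26, 1.3]]
-40.0 [[-4, 4, 0.3], [-8, 8, 0.5], [-13, 11, 0.8], [-18, 14, 1.0], [-24, 17, 1.3]]
-70.0 [[-6, 2, 0.3], [-11, 3, 0.5], [-17, 3, 0.8], [-23, 3, 1.0], [-29, 3, 1.3]]
-100.0 [[-6, -1, 0.3], [-11, -3, 0.5], [-17, -6, 0.8], [-22, -9, 1.0], [-26, -12, 1.3]]
-130.0 [[-4, -4, 0.3], [-8, -8, 0.5], [-11, -13, 0.8], [-14, -18, 1.0], [-17, -24, 1.3]]
-160.0 [[-2, -6, 0.3], [-3, -11, 0.5], [-3, -17, 0.8], [-3, -23, 1.0], [-3, -29, 1.3]]
-190.0 [[1, -6, 0.3], [3, -11, 0.5], [6, -17, 0.8], [9, -22, 1.0], [12, -26, 1.3]]
```

drive_tool:
  series:
    - [1,[1,-6,0],[0,0,0]]
    - [1,[3,-11,0],[0,0,0]]
    - [1,[6,-17,0],[0,0,0]]
    - [1,[9,-22,0],[0,0,0]]
    - [1,[12,-26,1],[0,0,0]]

```text
time_s: 6.95
ee_pos: [524.3, 44.7, 145.9]
ee_rot: [180.0, 0.0, 0.1]
force: [-1.0, -3.7, 0.8]
gripper_width: 0.8
```

```bash
python3 st.py
```

```text
t 6.95 p [524.3  44.7 145.9] az 140.1 r 55.7 F [-1.  -3.7  0.8] tau [-0.51  0.29 -0.03] Mz F-only 0.193 w/ tau 0.162 w 0.8
```

drive_tool:
  series:
    - [1,[4,-4,0],[0,0,0]]
    - [1,[8,-8,0],[0,0,0]]
    - [1,[13,-11,0],[0,0,0]]
    - [1,[18,-14,0],[0,0,0]]
    - [1,[24,-17,1],[0,0,0]]

```text
time_s: 7.45
ee_pos: [548.1, 61.4, 144.8]
ee_rot: [180.0, 0.1, 0.1]
force: [-4.7, -3.4, 0.2]
gripper_width: 0.5
```

```bash
python3 st.py; python3 look.py 8; python3 st.py
```

```text
t 7.45 p [548.1  61.4 144.8] az 109.9 r 55.7 F [-4.7 -3.4  0.2] tau [-0.56  0.59 -0.06] Mz F-only 0.31 w/ tau 0.252 w 0.5
t 7.55 p [549.   61.8 144.8] az 108.8 r 55.8 F [-2.2 -1.5 -0.5] tau [-0.23  0.27 -0.05] Mz F-only 0.144 w/ tau 0.09 w 0.5
```

View pics/z8.png

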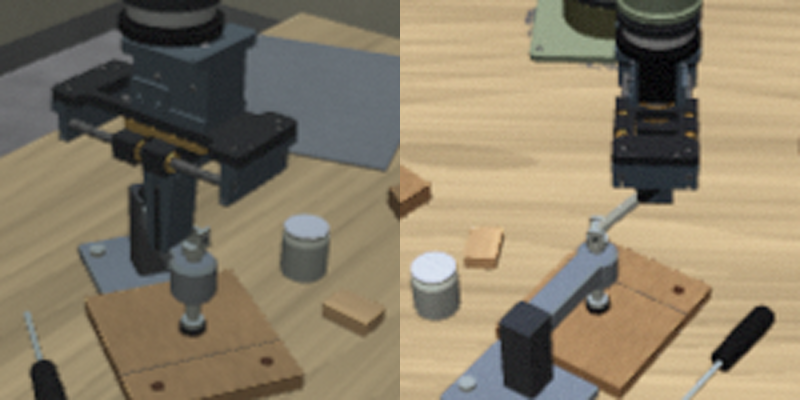

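drive_tool:
  series:
    - [1,[6,-2,0],[0,0,0]]
    - [1,[11,-3,0],[0,0,0]]
    - [1,[17,-3,0],[0,0,0]]
    - [1,[23,-3,0],[0,0,0]]
    - [1,[29,-3,1],[0,0,0]]

```text
time_s: 8.05
ee_pos: [572.5, 63.3, 141.7]
ee_rot: [179.9, 0.7, 0.0]
force: [-10.5, -5.6, -5.0]
gripper_width: 0.4
```

```bash
python3 st.py
```

```text
t 8.05 p [572.5  63.3 141.7] az 84.2 r 54.6 F [-10.5  -5.6  -5. ] tau [-0.77  1.88 -0.23] Mz F-only 0.538 w/ tau 0.311 w 0.4
```

```bash
python3 look.py 9; python3 -c "
from h import *
snap('wrist','w9.png')"; python3 st.py
```

```text
t 8.2 p [573.8  64.9 142. ] az 83.1 r 56.3 F [-8.  -0.1 -2.3] tau [ 0.03  1.3  -0.13] Mz F-only 0.445 w/ tau 0.313 w 0.5
```

View pics/z9.png

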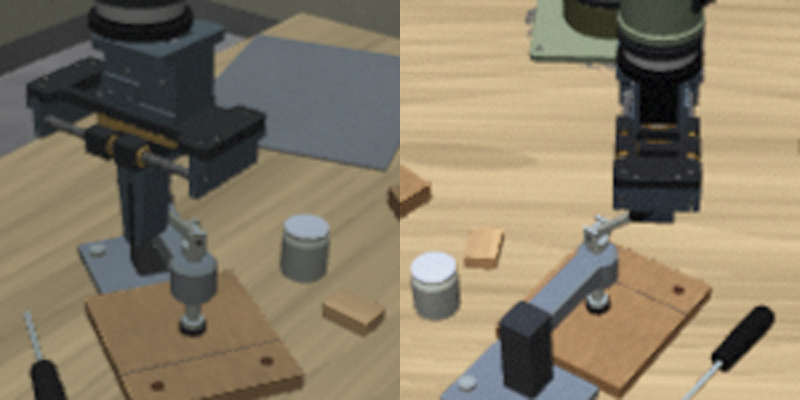

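View pics/w9.png

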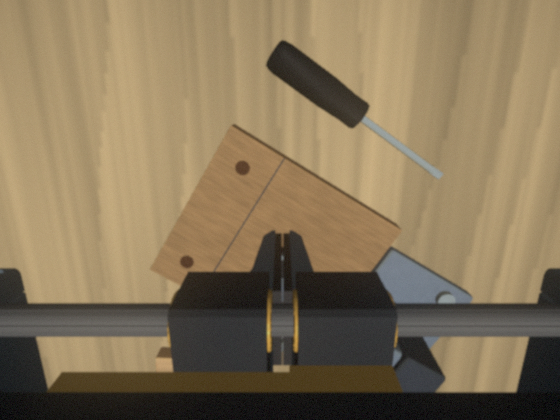

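```bash
python3 - <<'E'
from h import *
a=cv2.imread('pics/side9.png')[170:235,240:300];b=cv2.imread('pics/scene9.png')[200:265,250:310]
c=cv2.imread('pics/scene8.png')[200:265,250:310]
cv2.imwrite('pics/zz9.png',np.hstack([cv2.resize(x,(260,282),interpolation=cv2.INTER_CUBIC) for x in (a,b,c)]))
P=np.array([567,9,119.])
for fn in ('scene9.png','side9.png'):
  print(fn,proj(fn,P).round(1))
  for az in (40,50,60,70,80):
    print(az,[(el,proj(fn,P+60*np.array([np.cos(np.radians(el))*np.cos(np.radians(az)),np.cos(np.radians(el))*np.sin(np.radians(az)),np.sin(np.radians(el))])).round(1).tolist()) for el in (50,40,30)])
E
```

```text
scene9.png [274. 225.]
40 [(50, [283.4, 218.9]), (40, [285.2, 222.8]), (30, [286.7, 226.7])]
50 [(50, [285.4, 217.7]), (40, [287.6, 221.3]), (30, [289.4, 225.0])]
60 [(50, [287.0, 216.3]), (40, [289.5, 219.7]), (30, [291.5, 223.1])]
70 [(50, [288.2, 214.8]), (40, [290.9, 217.8]), (30, [293.1, 221.0])]
80 [(50, [289.0, 213.2]), (40, [291.8, 215.8]), (30, [294.1, 218.8])]
side9.png [272.5 207.7]
40 [(50, [255.3, 190.2]), (40, [252.0, 193.1]), (30, [249.4, 196.4])]
50 [(50, [255.6, 191.7]), (40, [252.3, 194.9]), (30, [249.7, 198.5])]
60 [(50, [256.3, 193.1]), (40, [253.2, 196.6]), (30, [250.6, 200.5])]
70 [(50, [257.6, 194.5]), (40, [254.7, 198.3]), (30, [252.3, 202.4])]
80 [(50, [259.4, 195.8]), (40, [256.8, 199.9]), (30, [254.7, 204.2])]
```

View pics/zz9.png

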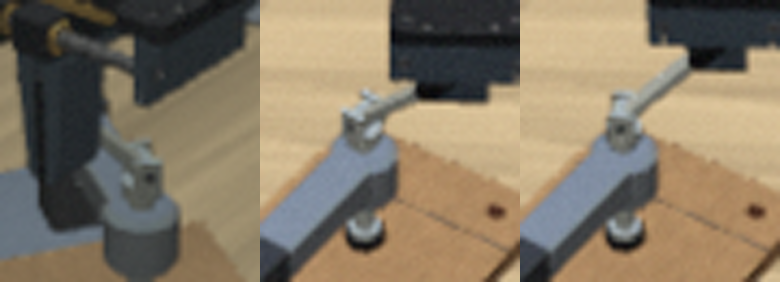

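drive_tool:
  series:
    - [1,[5,1,0],[0,0,0]]
    - [1,[10,2,0],[0,0,0]]
    - [1,[14,4,0],[0,0,0]]
    - [1,[18,6,0],[0,0,0]]
    - [1,[22,9,0],[0,0,0]]

```text
time_s: 8.7
ee_pos: [596.3, 57.4, 142.7]
ee_rot: [-179.8, 0.4, 0.0]
force: [-8.3, 3.2, -1.1]
gripper_width: 0.4
```

```bash
python3 st.py; python3 look.py 10; python3 st.py
```

```text
t 8.7 p [596.3  57.4 142.7] az 58.8 r 56.6 F [-8.3  3.2 -1.1] tau [ 0.62  1.22 -0.15] Mz F-only 0.496 w/ tau 0.346 w 0.4
t 8.8 p [597.8  57.1 143. ] az 57.3 r 57.1 F [-4.3  2.1 -1.2] tau [ 0.48  0.77 -0.07] Mz F-only 0.273 w/ tau 0.199 w 0.7
```

View pics/z10.png

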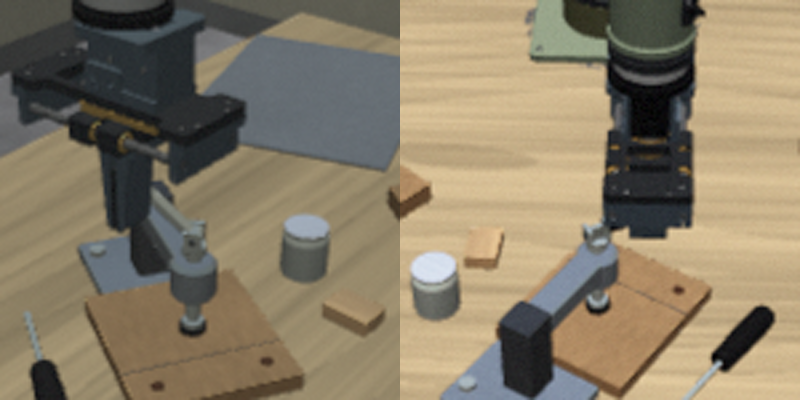

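drive_tool:
  series:
    - [1,[4,3,0],[0,0,0]]
    - [1,[7,6,0],[0,0,0]]
    - [1,[10,9,0],[0,0,0]]
    - [1,[13,12,0],[0,0,0]]
    - [1,[15,15,0],[0,0,0]]

```text
time_s: 9.3
ee_pos: [612.6, 43.5, 143.0]
ee_rot: [-179.7, 0.3, 0.0]
force: [-7.7, 7.8, -1.7]
gripper_width: 0.2
```

```bash
python3 st.py; python3 look.py 11; python3 st.py
```

```text
t 9.3 p [612.6  43.5 143. ] az 37.1 r 57.1 F [-7.7  7.8 -1.7] tau [ 1.06  1.1  -0.04] Mz F-only 0.62 w/ tau 0.584 w 0.2
t 9.4 p [612.9  43.1 143. ] az 36.6 r 57.2 F [-4.9  5.  -1.9] tau [ 0.85  0.75 -0.03] Mz F-only 0.395 w/ tau 0.368 w 0.3
```

View pics/z11.png

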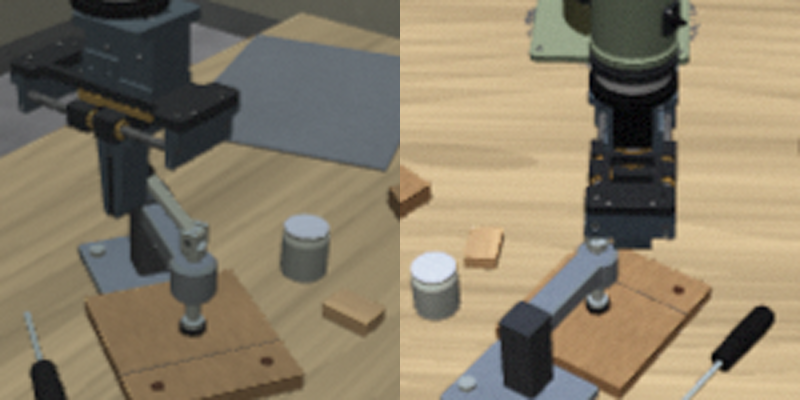

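Torque about the bolt while moving is about 0.58 N·m, which puts the clamping force at roughly 90 N. That's firmly snug, so I'll back off and check the lever azimuth.

drive_tool:
  series:
    - [1,[3,-12,0],[0,0,0]]
    - [1,[3,-22,0],[0,0,0]]
    - [1,[3,-22,-40],[0,0,0]]
    - [1,[3,-22,-80],[0,0,0]]
    - [1,[3,-22,-125],[0,0,0]]

```text
time_s: 9.9
ee_pos: [617.8, 63.6, 270.2]
ee_rot: [-180.0, -0.1, 0.1]
force: [0.6, -0.5, 0.9]
gripper_width: 0.4
```

drive_tool:
  series:
    - [1,[-12,20,0],[0,0,0]]
    - [1,[-25,45,0],[0,0,0]]
    - [1,[-42,75,0],[0,0,0]]
    - [1,[-50,83,0],[0,0,0]]
    - [1,[-50,83,0],[0,0,0]]

```text
time_s: 10.4
ee_pos: [567.5, -20.8, 269.8]
ee_rot: [-180.0, -0.1, -0.0]
force: [-0.0, 0.9, -1.2]
gripper_width: 0.4
```

```bash
python3 - <<'E'
from h import *
f=snap('wrist','w12.png'); print(f['origin'],f['orientation'],env.state()['ee_pos'])
a=cv2.imread('pics/w12.png')[110:230,240:400]; cv2.imwrite('pics/w12z.png',cv2.resize(a,None,fx=5,fy=5,interpolation=cv2.INTER_CUBIC))
E
python3 st.py
```

```text
[566.8361088   62.61219788 440.17879476] [ 1.62958866e+02 -1.70275902e-01 -4.90762366e-02] [568.05659483 -20.02011274 269.61978914]
t 10.45 p [568.1 -20.  269.6] az -87.9 r 29.0 F [ 0.4  1.1 -0.4] tau [-0.04 -0.08 -0.05] Mz F-only 0.012 w/ tau -0.036 w 0.7
```

View pics/w12.png

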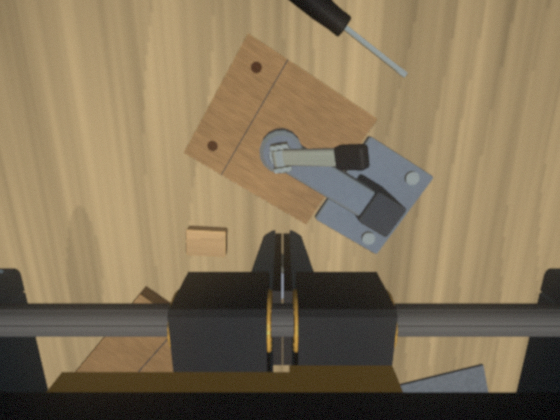

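View pics/w12z.png

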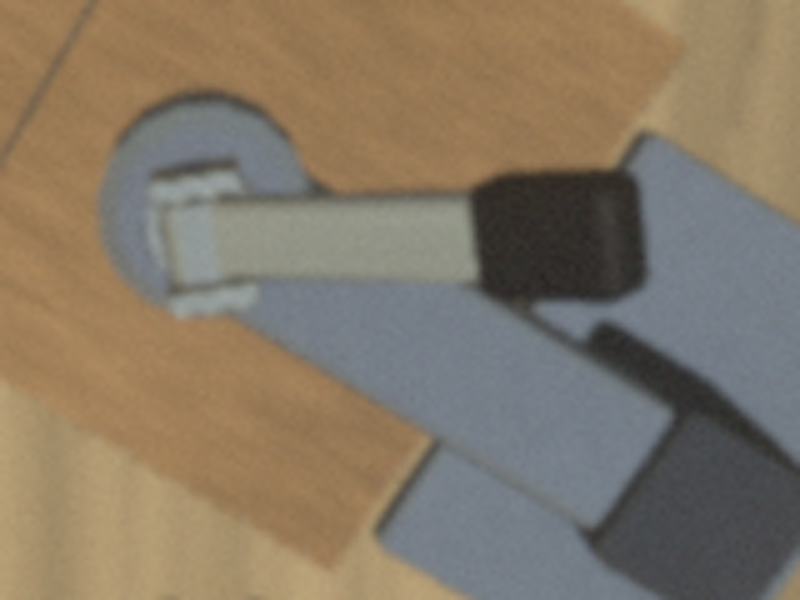

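```bash
python3 fold.py w12.png $(python3 -c "print(240+210.5/5-.5,110+240.5/5-.5,240+558/5-.5,110+237/5-.5)") 119
python3 - <<'E'
from h import *
# board corners before/after (w2 vs w12), red-brown mask -> minAreaRect-ish using far corner hole + corner px
def c(fn):
    im=cv2.imread('pics/'+fn);h=cv2.cvtColor(im,cv2.COLOR_BGR2HSV)
    m=cv2.inRange(h,(5,60,20),(15,255,90)); m[:30]=0;m[170:]=0;m[:,:180]=0;m[:,300:]=0
    n,l,s,cc=cv2.connectedComponentsWithStats(m)
    return [(s[i,4],onplane(fn,*cc[i],18).round(1)[:2].tolist()) for i in range(1,n) if 25<s[i,4]<200]
print(c('w2.png'));print(c('w12.png'))
E
```

```text
pivot [567.4   7.3 119. ]
el -24.9 az -4.1 [ 67.8  -4.8 -31.6]
el 45.9 az 10.7 [51.3  9.7 53.9]
[(np.int32(66), [539.7, 89.0]), (np.int32(42), [487.2, 4.0])]
[(np.int32(62), [539.6, 89.1])]
```

The board hasn't moved: a screw-hole mark is at (539.6, 89.1), against (539.7, 89.0) before. The lever is up at az ≈ 11°, so I'll press it down next along its arc.

drive_tool:
  series:
    - [1,[15,-17,20],[0,0,0]]
    - [1,[29,-34,45],[0,0,0]]
    - [1,[29,-34,75],[0,0,0]]
    - [1,[29,-34,75],[0,0,0]]
    - [1,[29,-34,75],[0,0,0]]

```text
time_s: 10.95
ee_pos: [597.0, 14.5, 194.0]
ee_rot: [-180.0, 0.0, 0.1]
force: [0.0, -0.3, 0.9]
gripper_width: 0.5
```

drive_tool:
  series:
    - [1,[1,0,8],[0,0,0]]
    - [1,[2,0,15],[0,0,0]]
    - [1,[6,-1,20],[0,0,0]]
    - [1,[11,-2,24],[0,0,0]]
    - [1,[15,-3,30],[0,0,0]]

```text
time_s: 11.45
ee_pos: [611.9, 16.1, 164.5]
ee_rot: [180.0, -0.1, 0.0]
force: [-2.6, -1.9, 5.1]
gripper_width: 0.6
```

```bash
python3 st.py; python3 look.py 13; python3 st.py
```

```text
t 11.45 p [611.9  16.1 164.5] az 9.0 r 45.5 F [-2.6 -1.9  5.1] tau [-0.21  0.13  0.06] Mz F-only -0.066 w/ tau -0.004 w 0.6
t 11.55 p [612.3  16.3 163.8] az 9.2 r 45.9 F [-0.1 -0.6  1.5] tau [-0.14 -0.07 -0.02] Mz F-only -0.026 w/ tau -0.042 w 0.5
```

View pics/z13.png

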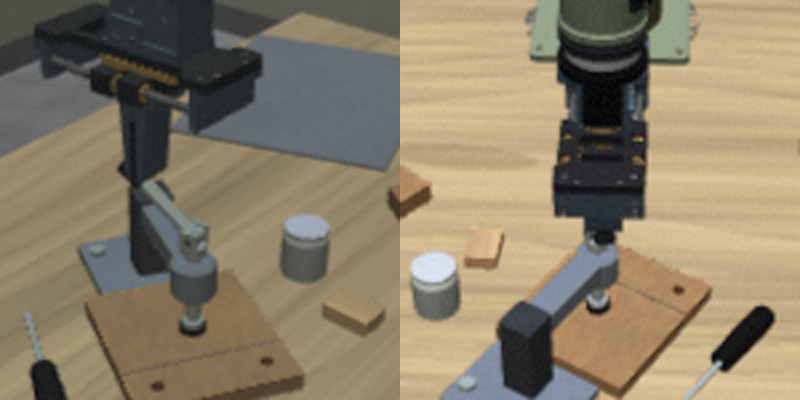

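drive_tool:
  series:
    - [1,[4,-1,7],[0,0,0]]
    - [1,[7,-1,14],[0,0,0]]
    - [1,[9,-2,21],[0,0,0]]
    - [1,[11,-2,27],[0,0,0]]
    - [1,[12,-2,32],[0,0,0]]

```text
time_s: 12.05
ee_pos: [626.1, 18.9, 133.3]
ee_rot: [-180.0, -0.4, 0.0]
force: [3.1, 0.5, 5.4]
gripper_width: 0.8
```

```bash
python3 st.py
```

```text
t 12.05 p [626.1  18.9 133.3] az 9.5 r 59.9 F [3.1 0.5 5.4] tau [ 0.17 -0.6   0.  ] Mz F-only 0.001 w/ tau 0.002 w 0.8
```

Still folding smoothly at about 5 N. I'll go on down slowly to the stop.

drive_tool:
  series:
    - [1,[0,0,2],[0,0,0]]
    - [1,[0,0,4],[0,0,0]]
    - [1,[0,0,6],[0,0,0]]
    - [1,[0,0,8],[0,0,0]]
    - [1,[0,0,9],[0,0,0]]

```text
time_s: 12.55
ee_pos: [627.0, 19.1, 124.8]
ee_rot: [-179.9, -0.5, 0.0]
force: [4.3, 0.6, 5.8]
gripper_width: 0.1
```

```bash
python3 st.py; python3 look.py 14; python3 st.py
```

```text
t 12.55 p [627.   19.1 124.8] az 9.5 r 60.8 F [4.3 0.6 5.8] tau [ 0.18 -0.85  0.03] Mz F-only -0.006 w/ tau 0.021 w 0.1
t 12.65 p [626.7  19.  124.7] az 9.5 r 60.6 F [3.  1.1 4.6] tau [ 0.11 -0.76 -0.01] Mz F-only 0.037 w/ tau 0.027 w 0.4
```

View pics/z14.png

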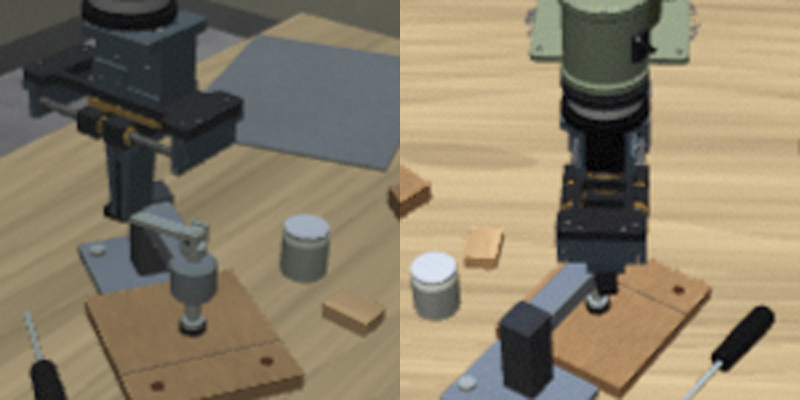

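drive_tool:
  series:
    - [1,[0,0,1],[0,0,0]]
    - [1,[0,0,2],[0,0,0]]
    - [1,[0,0,3],[0,0,0]]
    - [1,[0,0,4],[0,0,0]]
    - [1,[0,0,5],[0,0,0]]

```text
time_s: 13.15
ee_pos: [627.0, 19.0, 119.9]
ee_rot: [-179.9, -0.5, 0.0]
force: [4.1, 0.5, 6.2]
gripper_width: 0.5
```

```bash
python3 st.py
```

```text
t 13.15 p [627.   19.  119.9] az 9.5 r 60.8 F [4.1 0.5 6.2] tau [ 0.16 -0.84 -0.01] Mz F-only -0.012 w/ tau -0.018 w 0.5
```

drive_tool:
  series:
    - [1,[0,0,1],[0,0,0]]
    - [1,[0,0,2],[0,0,0]]
    - [1,[0,0,3],[0,0,0]]
    - [1,[0,0,4],[0,0,0]]
    - [1,[0,0,4],[0,0,0]]

```text
time_s: 13.65
ee_pos: [626.9, 19.0, 115.7]
ee_rot: [-179.9, -0.5, 0.0]
force: [4.4, 1.3, 4.8]
gripper_width: 0.3
```

```bash
python3 st.py; python3 look.py 15; python3 st.py
```

```text
t 13.65 p [626.9  19.  115.7] az 9.5 r 60.7 F [4.4 1.3 4.8] tau [ 0.16 -0.84  0.02] Mz F-only 0.035 w/ tau 0.057 w 0.3
t 13.75 p [626.7  19.  115.7] az 9.5 r 60.5 F [5.2 0.4 5. ] tau [ 0.16 -0.97 -0.01] Mz F-only -0.03 w/ tau -0.041 w 0.6
```

View pics/z15.png

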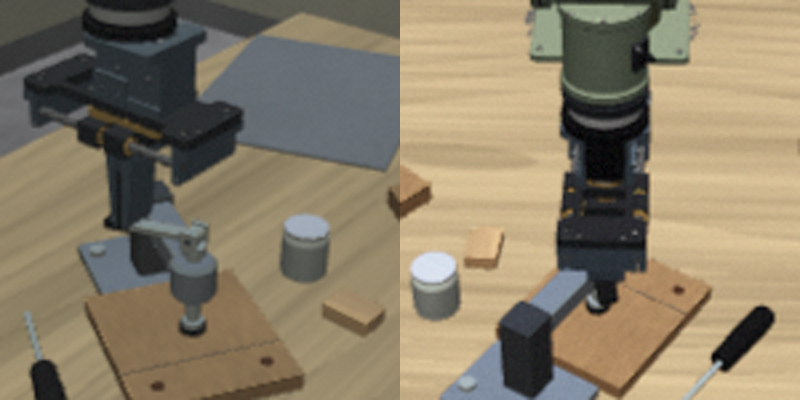

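```bash
python3 - <<'E'
from h import *
a=cv2.imread('pics/side15.png')[175:235,230:300];
cv2.imwrite('pics/zz15.png',cv2.resize(a,None,fx=9,fy=9,interpolation=cv2.INTER_CUBIC))
for z in (117,119): print([proj('side15.png',p).round(1).tolist() for p in [(567,8,z),(567+.98*62,8+.19*62,z),(567+.98*62,8+.19*62,z+15),(627,19,115.7)]])
E
```

```text
[[272.7, 208.3], [249.3, 201.5], [249.1, 196.0], [249.7, 202.0]]
[[272.8, 207.5], [249.2, 200.8], [249.1, 195.3], [249.7, 202.0]]
```

View pics/zz15.png

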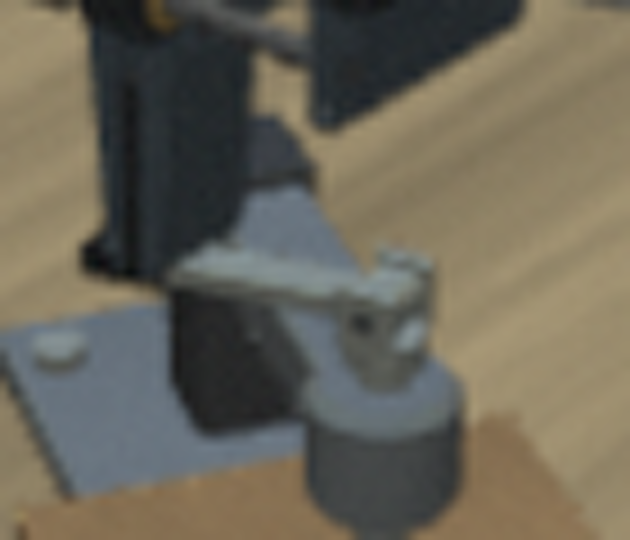

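drive_tool:
  series:
    - [1,[0,0,1],[0,0,0]]
    - [1,[0,0,2],[0,0,0]]
    - [1,[0,0,3],[0,0,0]]
    - [1,[0,0,4],[0,0,0]]
    - [1,[0,0,4],[0,0,0]]

```text
time_s: 14.25
ee_pos: [626.2, 18.9, 111.4]
ee_rot: [-180.0, -0.4, 0.0]
force: [4.4, 1.2, 4.1]
gripper_width: 0.4
```

```bash
python3 st.py
```

```text
t 14.25 p [626.2  18.9 111.4] az 9.5 r 60.1 F [4.4 1.2 4.1] tau [ 0.15 -0.85  0.04] Mz F-only 0.03 w/ tau 0.068 w 0.4
```

```bash
python3 look.py 16; python3 -c "
from h import *
snap('wrist','w16.png')
a=cv2.imread('pics/side16.png')[175:235,230:300];b=cv2.imread('pics/scene16.png')[205:265,245:315]
cv2.imwrite('pics/zz16.png',np.hstack([cv2.resize(x,(400,343),interpolation=cv2.INTER_CUBIC) for x in (a,b)]))"; python3 st.py
```

```text
t 14.4 p [626.2  18.9 111.4] az 9.5 r 60.0 F [5.  0.8 5. ] tau [ 0.13 -1.08  0.03] Mz F-only 0.001 w/ tau 0.035 w 0.7
```

View pics/zz16.png

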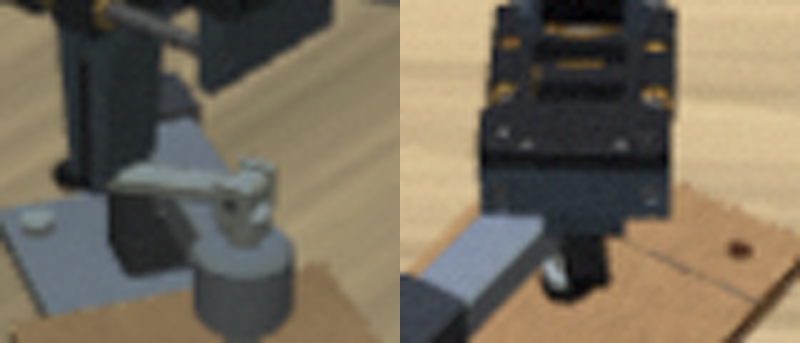

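View pics/w16.png

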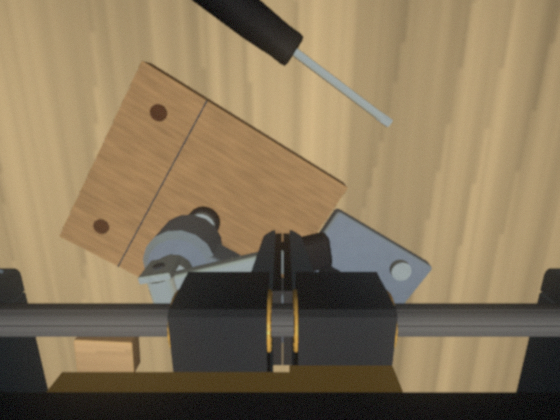

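```bash
python3 - <<'E'
from h import *
a=cv2.imread('pics/w16.png')[195:300,130:345]; cv2.imwrite('pics/w16z.png',cv2.resize(a,None,fx=3.7,fy=3.7,interpolation=cv2.INTER_CUBIC))
E
```

```text
(no output)
```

View pics/w16z.png

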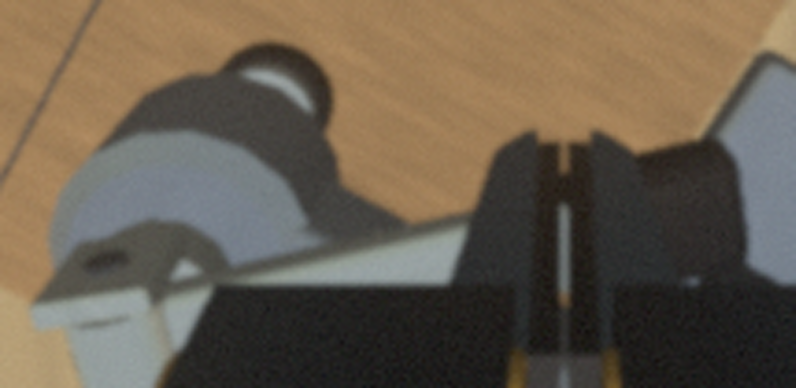

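drive_tool:
  series:
    - [1,[0,0,-30],[0,0,0]]
    - [1,[0,0,-70],[0,0,0]]
    - [1,[-10,10,-115],[0,0,0]]
    - [1,[-35,25,-158],[0,0,0]]
    - [1,[-58,39,-158],[0,0,0]]

```text
time_s: 14.9
ee_pos: [566.8, -20.9, 273.0]
ee_rot: [180.0, -0.5, 0.1]
force: [0.3, -0.9, 0.7]
gripper_width: 0.6
```

drive_tool:
  series:
    - [1,[0,0,0],[0,0,0]]
    - [1,[0,0,0],[0,0,0]]
    - [1,[0,0,0],[0,0,0]]
    - [1,[0,0,0],[0,0,0]]
    - [1,[0,0,0],[0,0,0]]

```text
time_s: 15.4
ee_pos: [565.6, -20.2, 267.0]
ee_rot: [-180.0, 0.1, 0.1]
force: [-0.2, -0.1, -0.3]
gripper_width: 0.1
```

```bash
python3 look.py 17; python3 - <<'E'
from h import *
snap('wrist','w17.png')
a=cv2.imread('pics/w17.png')[110:230,240:400]; cv2.imwrite('pics/w17z.png',cv2.resize(a,None,fx=5,fy=5,interpolation=cv2.INTER_CUBIC))
a=cv2.imread('pics/side17.png')[165:285,200:350]; cv2.imwrite('pics/s17z.png',cv2.resize(a,None,fx=5,fy=5,interpolation=cv2.INTER_CUBIC))
E
python3 st.py
```

```text
t 15.55 p [565.5 -20.3 267.5] az -92.9 r 29.4 F [-0.3  0.3  0. ] tau [-0.03 -0.12 -0.01] Mz F-only -0.008 w/ tau -0.023 w 0.2
```

View pics/w17z.png

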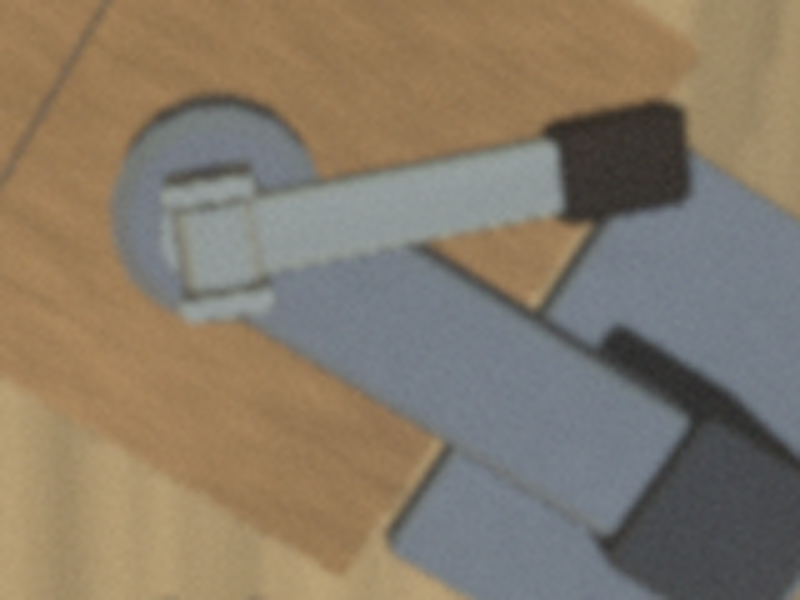

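View pics/s17z.png

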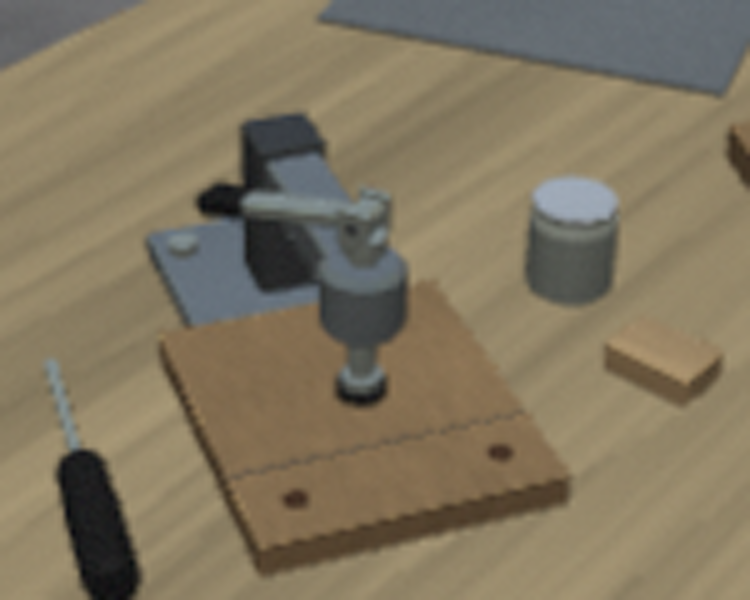

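```bash
python3 fold.py w17.png $(python3 -c "print(240+220.5/5-.5,110+245.5/5-.5,240+626/5-.5,110+160/5-.5)") 118
python3 - <<'E'
from h import *
W=lambda u,v:('w17.png',240+(u+.5)/5-.5,110+(v+.5)/5-.5)
T=lambda u,v:('side17.png',200+(u+.5)/5-.5,165+(v+.5)/5-.5)
print('grip tri',tri(W(626,160),T(218,202)));print('end',tri(W(688,148),T(197,202)));print('fork',tri(W(220,245),T(366,213)))
P=np.array([567,8,117.])
for az in (14,16,18,20,22,25):
  for el in (0,5,10):
    q=P+75*np.array([np.cos(np.radians(el))*np.cos(np.radians(az)),np.cos(np.radians(el))*np.sin(np.radians(az)),np.sin(np.radians(el))])
    d1=(proj('w17.png',q)-proj('w17.png',P))*5; d2=(proj('side17.png',q)-proj('side17.png',P))*5
    print(az,el,d1.round(0),d2.round(0))
E
```

```text
pivot [566.7   7.1 118. ]
el -7.8 az 10.7 [ 73.   13.8 -10.2]
el 29.1 az 17.6 [62.5 19.8 36.4]
grip tri (array([642.80659942,  21.4899123 , 102.17879929]), np.float64(4.426676853674915))
end (array([655.04252634,  23.13021054,  98.07517509]), np.float64(4.3319281288335105))
fork (array([566.86993485,   7.59883404, 119.78311667]), np.float64(0.5108874693750008))
14 0 [ 418. -103.] [-146.  -37.]
14 5 [425. -98.] [-145.  -49.]
14 10 [428. -92.] [-144.  -60.]
16 0 [ 415. -118.] [-148.  -34.]
16 5 [ 422. -113.] [-148.  -46.]
16 10 [ 425. -107.] [-147.  -58.]
18 0 [ 411. -132.] [-151.  -31.]
18 5 [ 418. -128.] [-150.  -43.]
18 10 [ 422. -122.] [-149.  -55.]
20 0 [ 407. -147.] [-153.  -29.]
20 5 [ 414. -142.] [-153.  -41.]
20 10 [ 418. -137.] [-151.  -52.]
22 0 [ 403. -161.] [-155.  -26.]
22 5 [ 410. -157.] [-155.  -38.]
22 10 [ 413. -152.] [-153.  -50.]
25 0 [ 395. -182.] [-158.  -22.]
25 5 [ 402. -179.] [-157.  -34.]
25 10 [ 406. -174.] [-156.  -46.]
```

```bash
python3 - <<'E'
from h import *
def c(fn):
    im=cv2.imread('pics/'+fn);h=cv2.cvtColor(im,cv2.COLOR_BGR2HSV)
    m=cv2.inRange(h,(5,60,20),(15,255,90)); m[:30]=0;m[170:]=0;m[:,:180]=0;m[:,300:]=0
    n,l,s,cc=cv2.connectedComponentsWithStats(m)
    return [(int(s[i,4]),onplane(fn,*cc[i],18).round(1)[:2].tolist()) for i in range(1,n) if 25<s[i,4]<200]
print(c('w2.png'),c('w17.png'))
a=cv2.imread('pics/side0.png').astype(int)[225:300,195:350];b=cv2.imread('pics/side17.png').astype(int)[225:300,195:350]
print('side diff over board/driver/offcut, px>60:',(np.abs(a-b).max(2)>60).sum())
E
python3 st.py
```

```text
[(66, [539.7, 89.0]), (42, [487.2, 4.0])] [(61, [539.8, 89.2])]
side diff over board/driver/offcut, px>60: 11
t 15.55 p [565.5 -20.3 267.5] az -92.9 r 29.4 F [-0.3  0.3  0. ] tau [-0.03 -0.12 -0.01] Mz F-only -0.008 w/ tau -0.023 w 0.2
```

```bash
python3 -c "
from h import *
print(env.job_done())"
```

```text
the job is handed in; nothing more can be done
None
```

I clamped the board and handed the job in at about 15.6 s. The hand-in gave no verdict, so the results below are from my own checks.

**What I did:** I pushed the raised lever clockwise about one full turn with the shut fingers. Then I pressed it down along its arc and lifted the arm clear to about z 267 mm.

**Checks that held:**
- **Clamping force:** the last push took about 0.58 N·m about the bolt axis, which your force table puts at roughly 90 N. Folding should bring it to about 120 N. This is an estimate: the push before read only about 50 N. Even on that lower reading, the total after folding would be about 80 N, still inside 55–200 N.
- **Lever still up while screwing:** the wrist view put it at 46–50° above level before I folded it.
- **Board:** its screw-hole mark moved about 0.2 mm, from (539.7, 89.0) to (539.8, 89.2) mm.
- **Bystanders:** the side view shows them where they were at the start.
- **Robot clear:** the force reading was near zero at hand-in.

**What disagreed:**
- **Lever past level:** the cameras and the fingertip height put the folded lever about 8–10° below level. I never felt a hard stop, and the pressing force stayed at 5–6 N. That is still well past the 0.82 rad needed.
- **Cameras:** the scene camera read about 10–15 mm long in x against the side camera, so I relied on the wrist view.
- **Finger slip:** early on, a finger corner seems to have caught on the grip's shoulder, so I moved to a larger pushing radius. The lever did not fold and nothing else moved.

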